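Tip the wrong-way molars over in the waiting-room tooth rack

TASK

Set the tooth rack for the next child: the three broad molars should lean on the far rail, away from you, and the three narrow molars on the near rail, towards you. One broad and one narrow molar lean the wrong way; tip each over to its proper rail by pushing gently on its crown with the fingertips, from the near side or from behind. Nothing is to be gripped or lifted; leave the other teeth and the toys as they are, and end clear of everything.

Things in the scene. Friction and masses are not known exactly. Their poses are not given: they have to be found in the camera images.
- rack: pine rack screwed to the shelf, six teeth in a row along its y. Origin under its centre, on the shelf; x points away from the robot (yaw within 0.25 rad), z up. Base 90 x 384 x 12 mm; groove along the middle, floor 12 mm above the shelf, 16 wide, 8 deep, split into six slots 60 mm apart (y = -150 to 150 mm). End boards 80 deep, 12 thick, 74 high, at y = +-186 mm
- far_rail (a point): middle of the rack's far rail: 8 mm dowel running the rack's full length along y, its axis 26.7 mm beyond the rack's middle (+x) and 62 mm above the shelf; axes as the rack
- near_rail (a point): middle of the near rail: same dowel at rack x = -26.7 mm, 62 mm above the shelf. A tooth leans on either rail, about 20 degrees from upright; its foot is round, so pushed past upright it falls by itself to the other rail
- broad_1: white wooden molar, broad (crown 48 mm wide), 12 mm thick, two roots, 40 to 85 g, loose in a rack slot. Origin on the axis of its rounded root ends (radius 6 mm), 18 mm above the shelf when seated; z runs up the tooth, crown from 43 to 103 mm along it; y is its width, x its thickness, pointing away from the robot. Leaning, its top is about 115 mm above the shelf
- broad_1_crown (a point): middle of broad_1's crown, 78 mm up its z axis from its origin, axes the same; in the rack's frame x is about +0.027 leaning on the far rail and -0.027 leaning on the near rail, height about 0.091 leaning and 0.096 upright
- narrow_1: white wooden molar, narrow (crown 30 mm wide), 12 mm thick, two roots, 40 to 85 g, loose in a rack slot. Origin on the axis of its rounded root ends (radius 6 mm), 18 mm above the shelf when seated; z runs up the tooth, crown from 43 to 103 mm along it; y is its width, x its thickness, pointing away from the robot. Leaning, its top is about 115 mm above the shelf
- narrow_1_crown (a point): middle of narrow_1's crown, 78 mm up its z axis from its origin, axes the same; in the rack's frame x is about +0.027 leaning on the far rail and -0.027 leaning on the near rail, height about 0.091 leaning and 0.096 upright
- broad_2: white wooden molar, broad (crown 48 mm wide), 12 mm thick, two roots, 40 to 85 g, loose in a rack slot. Origin on the axis of its rounded root ends (radius 6 mm), 18 mm above the shelf when seated; z runs up the tooth, crown from 43 to 103 mm along it; y is its width, x its thickness, pointing away from the robot. Leaning, its top is about 115 mm above the shelf
- broad_2_crown (a point): middle of broad_2's crown, 78 mm up its z axis from its origin, axes the same; in the rack's frame x is about +0.027 leaning on the far rail and -0.027 leaning on the near rail, height about 0.091 leaning and 0.096 upright
- narrow_2: white wooden molar, narrow (crown 30 mm wide), 12 mm thick, two roots, 40 to 85 g, loose in a rack slot. Origin on the axis of its rounded root ends (radius 6 mm), 18 mm above the shelf when seated; z runs up the tooth, crown from 43 to 103 mm along it; y is its width, x its thickness, pointing away from the robot. Leaning, its top is about 115 mm above the shelf
- narrow_2_crown (a point): middle of narrow_2's crown, 78 mm up its z axis from its origin, axes the same; in the rack's frame x is about +0.027 leaning on the far rail and -0.027 leaning on the near rail, height about 0.091 leaning and 0.096 upright
- broad_3: white wooden molar, broad (crown 48 mm wide), 12 mm thick, two roots, 40 to 85 g, loose in a rack slot. Origin on the axis of its rounded root ends (radius 6 mm), 18 mm above the shelf when seated; z runs up the tooth, crown from 43 to 103 mm along it; y is its width, x its thickness, pointing away from the robot. Leaning, its top is about 115 mm above the shelf
- broad_3_crown (a point): middle of broad_3's crown, 78 mm up its z axis from its origin, axes the same; in the rack's frame x is about +0.027 leaning on the far rail and -0.027 leaning on the near rail, height about 0.091 leaning and 0.096 upright
- narrow_3: white wooden molar, narrow (crown 30 mm wide), 12 mm thick, two roots, 40 to 85 g, loose in a rack slot. Origin on the axis of its rounded root ends (radius 6 mm), 18 mm above the shelf when seated; z runs up the tooth, crown from 43 to 103 mm along it; y is its width, x its thickness, pointing away from the robot. Leaning, its top is about 115 mm above the shelf
- narrow_3_crown (a point): middle of narrow_3's crown, 78 mm up its z axis from its origin, axes the same; in the rack's frame x is about +0.027 leaning on the far rail and -0.027 leaning on the near rail, height about 0.091 leaning and 0.096 upright
- piggy: cream ceramic piggy bank, 120 mm long, 92 wide, 117 high, beside the rack on the robot's right; bystander; origin under its centre
- stethoscope_head: silver toy stethoscope head, 48 mm round, 27 high, on the shelf in front of the rack; bystander; origin under its centre
- handset: red toy telephone handset, 192 mm long along its x, 52 high, lying left of the rack; bystander; origin under its centre
- toothbrush: blue toy toothbrush, 145 mm long along its x, 20 high, lying in front of the rack; bystander; origin under its handle, brush head to +x
- car: wooden toy car, 90 mm long along its x, 57 wide, 51 high, behind the rack; bystander; origin under its centre
- cup: green plastic stacking cup, 60 mm across, 50 high, behind the rack; bystander; origin under its centre
Things that resemble listed ones, but are neither listed nor needed, are in the scene too. Leave any green or pink look-alike of the broad_3 alone.

How it is judged (in metres and radians):
At the end, for the whole second after the job is handed in: Each broad molar leans on the far rail and each narrow one on the near rail (crown middle over 18 mm to that side of the rack's middle), feet seated in the groove (origin 12 to 24 mm above the shelf), at most 0.55 rad from upright, at rest (x of each of broad_1_crown, broad_2_crown, broad_3_crown in the frame of rack above 0.018 m and angle between each of broad_1_crown, narrow_1_crown, broad_2_crown, narrow_2_crown, broad_3_crown, narrow_3_crown's own z axis and vertical below 0.55 rad and height (world z) of broad_1 between 0.012 and 0.024 m and linear speed of each of broad_1, narrow_1, broad_2, narrow_2, broad_3, narrow_3 below 0.02 m/s and x of each of narrow_1_crown, narrow_2_crown, narrow_3_crown in the frame of rack below -0.018 m and height (world z) of narrow_1 between 0.012 and 0.024 m and height (world z) of broad_2 between 0.012 and 0.024 m and height (world z) of narrow_2 between 0.012 and 0.024 m and height (world z) of broad_3 between 0.012 and 0.024 m and height (world z) of narrow_3 between 0.012 and 0.024 m); the robot touches nothing.
It fails at once if a tooth is lifted more than 12 mm out of its groove (height (world z) of any of broad_1, narrow_1, broad_2, narrow_2, broad_3, narrow_3 above 0.03 m).
It fails at once if a tooth is squeezed or shoved with more than 15 N (contact force between the fingers and broad_1 above 15 N or contact force between the fingers and narrow_1 above 15 N or contact force between the fingers and broad_2 above 15 N or contact force between the fingers and narrow_2 above 15 N or contact force between the fingers and broad_3 above 15 N or contact force between the fingers and narrow_3 above 15 N).
It fails at once if a tooth that already leans the right way has its crown moved more than 25 mm (distance of any of broad_2_crown, narrow_2_crown, broad_3_crown, narrow_3_crown from where it was at the start of the episode above 0.025 m).
It fails at once if a bystanding toy is moved more than 25 mm (distance of any of piggy, stethoscope_head, handset, toothbrush, car, cup from where it was at the start of the episode above 0.025 m).
It also fails if it takes over 42 s, if anything falls off the work surface, if the arm or the gripper's body presses on something with over 40 N, if the wrist force passes 120 N, or if a joint passes its speed limit or range.

ROBOT

A 6-joint arm with a two-finger parallel gripper is mounted at the origin on the work surface. World frame = base frame: x ahead of the robot, y to its left, z up, the work surface at z = 0. Lengths are in mm, angles in degrees, forces in N, time in s.
With the tool pointing down it reaches from about 350 to 850 mm from the base axis. Payload 8.1 kg.
Tool frame: the origin (TCP) lies at the very end of the fingers, on their centre line; the grasp point (between the pads) lies 19 mm behind it; z points along the fingers, y is the direction in which the jaws open and shut (so a half turn about z gives the same grasp; the last joint's range is limited). The gripper opens to 85 mm and grips with 20 to 120 N. Pads are 22 mm wide; open, the fingers measure 114 mm over their backs; the gripper's body (76 mm by 85 mm) begins 54 mm behind the grasp point. The pads swing forward as they close: fully open they stand 13 mm farther back than shut.
Start: joints at [-73.648, 7.471, 85.268, -0, 87.261, -4.893], TCP at [217.437, -559.219, 198.992] pointing down, gripper open.
Joint ranges: [-169.43, 169.43], [-51.17, 129.36], [1.28, 143.12], [-76.62, 256.62], [0, 156.53], [-152.29, 152.29]. Speed limits (degrees/s): [136.94, 136.94, 159.86, 180, 180, 180].

INTERFACE

Orientations are given as [roll, pitch, yaw] about the fixed x, y, z axes, in that order (R = Rz(yaw) Ry(pitch) Rx(roll)).
In Python, from bench import r gives the robot as it stands.
- The arm moves only by the shell command python3 -m crank 'ROWS' [OPENING] [FORCE]. ROWS is JSON, a list that holds one entry, the list of rows, each a list of 6 numbers: the shift along the tool's x, y, z in m, then the turn, a rotation vector about the tool's x, y, z in rad. A call has 1 to 10 rows; each row is the pose to reach, as a shift and turn from the pose measured when the call began, along the tool's axes at that moment; what a row does not reach only later rows make up. A row lasts 1/8 s, in which the tool goes at most 62.5 mm and 10.7 degrees, less where a joint would pass 70% of its speed; a pose out of reach is approached as far as the arm can. A call with a gripper value outside its range is refused whole. OPENING is the closure, from 0 (fully open) to 1 (shut), set as the call begins (- or left out, the last holds). The fingers move at their own pace and stop on an object; FORCE is the grip in N (left out, the last holds). Time passes only in rows, so rows that repeat a pose let the fingers close. It gives the time, the measured TCP pose, the force and the opening at its end, in the units of the state.
- r.sense(): the state, without advancing time (a new reading comes with each control period).
- r.snapshot(name): name is "scene" or "top" or "wrist"; returns (picture, depth): 420x560x3 uint8, blue, green, red; 420x560 float32, mm along the optical axis (not along the pixel's ray), 0 where there is no reading.
- r.get_calibration(name): a dict with "mtx" (3x3 intrinsics, pixels), "cam_to_world" (4x4, takes a point from camera to world coordinates). Camera axes: x right, y down, z forward; pixel columns grow to the right and rows downward; lengths in mm; the calibration is good to about 2 mm. A picture is of the moment at which its call begins: read the wrist's pose just before it. get_calibration takes no time and is no camera call; for the wrist camera it gives the pose at the moment of the call.
- r.hand_in(): hands the job in, once; it reports no verdict.
Trained networks look in the newest picture that a camera, given by its name, has taken for a name from the list of things; names that differ only in an ending like _2 or _b are one class to them, and where a whole thing is asked for, a point or a joint stands for the part that bears it (a point fixed in the world has none). Each returns a list of dicts, best first, with "conf" (0 to 1); they miss things now and then, are a little off and sometimes report something else, mostly with a low value. They report only what shows in the picture. A call takes as long as a camera call. They do not tell look-alikes from the thing itself.
- r.look_for(thing, camera): "extent" ([left, top, right, bottom] in pixels, round what is visible of it).
- r.landmark_of(thing, camera): "pixel" ([column, row] in pixels: a listed point, or the origin of a listed thing).
The state is a dict: "time": time; "joint_pos": joint angles; "qd": joint speeds; "joint_efforts": joint torques, N m; "tool_pos": TCP position; "tcp_rot": TCP orientation; "ft_force": force on the tool from outside, world axes, zero at the start; "wrist_torque": the same for the moment, N m; "finger_gap": finger opening in mm.
Only numpy, scipy, OpenCV 4.12 (cv2) and the standard library are available. Lean on these libraries where they do the work, as an engineer would, in place of code of your own. Each camera call takes 0.05 s, during which the arm holds its last target.

## Working session

There is one attempt and no reset: what is moved stays moved. The work goes in short steps, Python scripts to look and compute and a shell command to move; the robot and the scene stay as the last step left them, time stands still between calls to the robot, and variables do not carry over. Pictures are saved under pics/ and viewed, and the job is handed in when it is done.

```bash
mkdir -p pics; ls; python3 - <<'E'
from bench import r
import cv2
print(r.sense())
for c in ("scene","top"):
    im,d=r.snapshot(c); cv2.imwrite(f"pics/{c}0.png",im); k=r.get_calibration(c); print(c,k)
    for t in ("rack","broad_1","narrow_1"):
        print(t,[(x['extent'],round(x['conf'],2)) for x in r.look_for(t,c)])
E
```

```text
pics
{'time': 0.0, 'joint_pos': array([-7.36480564e+01,  7.51571118e+00,  8.53301533e+01, -7.91058939e-04,
        8.72601288e+01, -4.89353506e+00]), 'qd': array([ 0.02239615, -0.05610443, -0.13484799,  0.02015881, -0.06274715,
        0.04543774]), 'joint_efforts': array([-1.96780047e-04, -5.69405937e+01, -5.00553882e+01, -2.97279694e-04,
        1.47760031e-02,  2.85449701e-06]), 'tool_pos': array([ 217.25804923, -558.63236337,  197.92981012]), 'tcp_rot': array([-1.79894326e+02, -8.25448917e-03,  2.12455096e+01]), 'ft_force': array([ 0.6337468 ,  0.15502683, -0.88121551]), 'wrist_torque': array([-0.00705003, -0.06007724,  0.03855572]), 'finger_gap': 85.62870575267199}
scene {'mtx': array([[466.98576336,   0.        , 273.883584  ],
       [  0.        , 466.98576336, 209.57799873],
       [  0.        ,   0.        ,   1.        ]]), 'cam_to_world': array([[-2.56502295e-01,  5.74739478e-01, -7.77097874e-01,
         1.47777923e+03],
       [ 9.66399015e-01,  1.38595009e-01, -2.16481794e-01,
         2.56727824e+02],
       [-1.67187460e-02, -8.06514697e-01, -5.90977603e-01,
       
[... 778 characters left out ...]
-2.32174278e-02, -9.84980021e-01,  1.71100292e-01,
         3.93512026e+02],
       [-9.99655168e-01,  2.49732800e-02,  8.11664446e-03,
         4.45666876e+00],
       [-1.22676681e-02, -1.70852843e-01, -9.85220184e-01,
         1.03425997e+03],
       [ 0.00000000e+00,  0.00000000e+00,  0.00000000e+00,
         1.00000000e+00]])}
rack [([208.7, 172.1, 372.2, 233.7], 0.71)]
broad_1 [([365.2, 256.2, 407.9, 294.3], 0.93), ([373.6, 121.8, 397.4, 166.9], 0.82), ([315.1, 169.8, 336.0, 201.1], 0.79), ([339.6, 167.7, 363.2, 194.1], 0.56), ([241.6, 206.1, 267.0, 221.8], 0.55), ([334.4, 227.9, 343.8, 283.6], 0.29)]
narrow_1 [([222.8, 211.8, 239.8, 227.3], 0.58), ([274.0, 202.6, 286.6, 215.2], 0.42)]
```

```bash
python3 - <<'E'
import cv2
a=cv2.imread("pics/scene0.png"); b=cv2.imread("pics/top0.png")
cv2.imwrite("pics/s1.png",cv2.resize(a[160:310,110:390],None,fx=2.8,fy=2.8,interpolation=2))
cv2.imwrite("pics/t1.png",cv2.resize(b[100:310,150:430],None,fx=2.8,fy=2.8,interpolation=2))
E
```

```text
(no output)
```

View pics/s1.png

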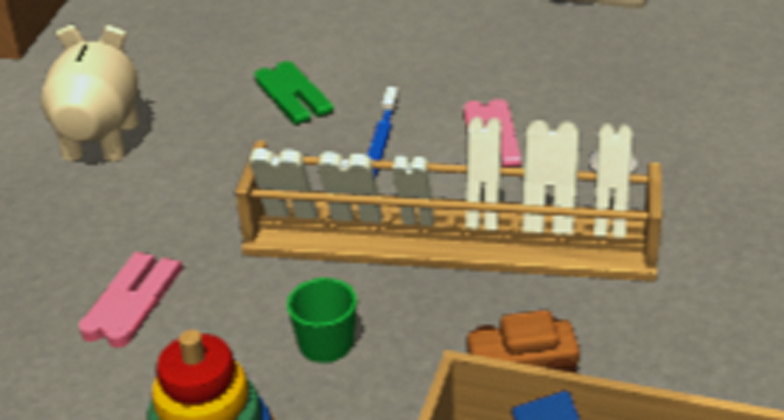

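View pics/t1.png

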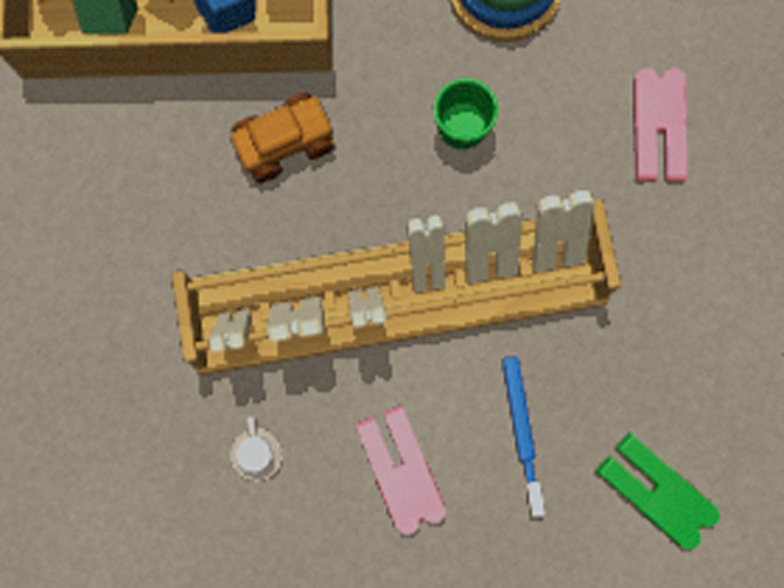

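Top view (crop/2.8+(150,100)): from the left are narrow (near), broad at about (255,214) leaning near (wrong), narrow (near), narrow at about (302,190) leaning far (wrong), then broad and broad (far). The flat green and pink molars lying on the shelf are look-alikes. Next I locate the rack from depth.

```bash
cat > h.py <<'E'
import numpy as np, cv2
from bench import r
def cloud(c):
    im,d=r.snapshot(c); k=r.get_calibration(c); K=k['mtx'];T=k['cam_to_world']
    v,u=np.mgrid[:420,:560]; P=np.stack([(u-K[0,2])/K[0,0]*d,(v-K[1,2])/K[1,1]*d,d],-1)
    W=P@T[:3,:3].T+T[:3,3]; W[d==0]=np.nan
    return im,d,W,K,T
def proj(p,K,T):
    p=np.linalg.inv(T)@np.append(p,1); q=K@p[:3]; return q[:2]/q[2]
E
python3 - <<'E'
from h import *
for c in("top","scene"):
    im,d,W,K,T=cloud(c)
    hsv=cv2.cvtColor(im,cv2.COLOR_BGR2HSV)
    sh=W[...,2][np.isfinite(W[...,2])]
    print(c,"shelf z", np.median(sh[(sh>-20)&(sh<20)]))
    reg=np.zeros((420,560),bool)
    if c=="top": reg[165:240,205:375]=1
    else: reg[205:262,190:350]=1
    wood=reg&(hsv[...,1]>110)
    z=W[...,2]
    print(np.histogram(z[wood],bins=range(-10,100,6)))
    m=(wood&(z>68)&(z<82)).astype(np.uint8)
    n,l,s,ce=cv2.connectedComponentsWithStats(m)
    for i in range(1,n):
        if s[i,4]>12:
            p=W[l==i]; print(s[i],p.mean(0).round(1),p.min(0).round(),p.max(0).round())
    wh=reg&(hsv[...,1]<70)&(z>85)
    n,l,s,ce=cv2.connectedComponentsWithStats(wh.astype(np.uint8))
    print("teeth")
    for i in range(1,n):
        if s[i,4]>6:
            p=W[l==i]; print(s[i],np.median(p,0).round(1),p.min(0).round(),p.max(0).round())
E
```

```text
top shelf z 1.1905758245954985
(array([   0,   23,   52, 1464,  764,  545,   25,   21,   21,   18,   26,
         41,  535,  232,  174,    3,    0,    0]), array([-10,  -4,   2,   8,  14,  20,  26,  32,  38,  44,  50,  56,  62,
        68,  74,  80,  86,  92,  98]))
[362 171  10  32 152] [ 595.2 -188.6   74.1] [ 559. -199.   68.] [ 636. -180.   80.]
[212 197  11  32 162] [542.  177.4  74.4] [505. 163.  68.] [582. 187.  78.]
teeth
[342 168  20  15 223] [ 619.8 -151.1  107.4] [ 608. -176.   85.] [ 635. -127.  119.]
[316 172  21  15 227] [610.9 -89.1 107.5] [ 599. -113.   86.] [627. -66. 120.]
[295 177  14  14 136] [602.2 -32.4 109.2] [591. -47.  85.] [617. -16. 120.]
[275 207  13   9  90] [536.1  18.8 113. ] [527.   5.  86.] [550.  33. 120.]
[245 211  21  10 146] [526.8  80.  111.8] [517.  56.  85.] [541. 103. 121.]
[225 215  13  10 100] [518.1 136.  111.3] [509. 121.  86.] [533. 150. 120.]
scene shelf z 0.6514532776816964
(array([   0,   26,  242, 1230,  686,  413,   22,   27,   29,   54,   35,
         97,  476,  103,   77,    0,    1,    1]), array([-10,  -4,   2,   8,  14,  20,  26,  32,  38,  44,  50,  56,  62,
        68,  74,  80,  86,  92,  98]))
[194 218   7  13  47] [ 623.5 -185.6   73.7] [ 595. -195.   68.] [ 639. -180.   78.]
[341 218   5  21 100] [549.1 177.3  73.7] [506. 169.  68.] [585. 187.  78.]
teeth
[277 205  12  12 131] [543.2  18.8  99.3] [533.   5.  85.] [553.  33. 115.]
[297 205  19  13 223] [533.4  79.4  99.7] [516.  54.  85.] [544. 102. 117.]
[323 205  12  14 158] [524.4 135.4 100.8] [509. 120.  85.] [534. 150. 118.]
[199 213  20  11 177] [ 626.8 -150.7  105.7] [ 615. -176.   85.] [ 637. -129.  118.]
[223 214  20  12 184] [617.8 -89.9 105. ] [ 610. -114.   85.] [629. -67. 119.]
[250 216  13  11 122] [609.3 -31.6 106.6] [598. -48.  85.] [616. -18. 119.]
```

```bash
cat >> h.py <<'E'
from scipy.spatial.transform import Rotation as Ro
YAW=0.147; C=np.array([570.,-6.])
def rk(x,y,z): # rack mm -> world
    c,s=np.cos(YAW),np.sin(YAW); return np.array([C[0]+c*x-s*y,C[1]+s*x+c*y,z])
def inrack(p):
    c,s=np.cos(YAW),np.sin(YAW); d=p[:2]-C; return np.array([c*d[0]+s*d[1],-s*d[0]+c*d[1],p[2]])
def delta(*t):
    s=r.sense(); R=Ro.from_euler('xyz',s['tcp_rot'],degrees=True)
    Rt=Ro.from_euler('xyz',[180,0,np.degrees(YAW)],degrees=True)
    print("t",round(s['time'],2),"rack pos",inrack(s['tool_pos']).round(1),"F",s['ft_force'].round(1),"gap",round(s['finger_gap'],1))
    for q in t: print(q,"shift m",(R.inv().apply(rk(*q)-s['tool_pos'])/1000).round(4),"turn",(R.inv()*Rt).as_rotvec().round(4))
E
python3 - <<'E'
from h import *
im,d,W,K,T=cloud("top")
im=cv2.resize(im,None,fx=4,fy=4,interpolation=2)
for y in (150,90,30,-30,-90,-150):
    p=proj(rk(27 if y<0 else -27,y,91),K,T)*4; cv2.circle(im,tuple(int(v) for v in p),4,(0,0,255),-1)
for e in (186,-186):
  for x in(-40,40):
    p=proj(rk(x,e,74),K,T)*4; cv2.circle(im,tuple(int(v) for v in p),4,(255,0,0),-1)
cv2.imwrite("pics/chk.png",im[640:960,820:1520])
delta((-72,90,195),(-72,90,92))
E
```

```text
t 0.55 rack pos [-429.8 -495.6  199. ] F [ 0.3 -0.  -0.5] gap 85.2
(-72, 90, 195) shift m [ 0.4788 -0.4916  0.004 ] turn [-0.      0.      0.2238]
(-72, 90, 92) shift m [ 0.4788 -0.4916  0.107 ] turn [-0.      0.      0.2238]
```

View pics/chk.png

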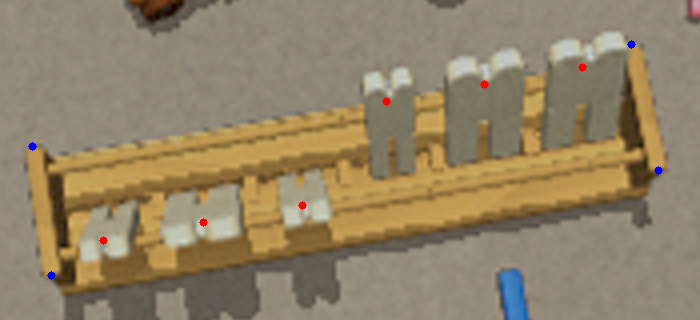

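The model points (red on the crowns, blue on the end-board corners) match the picture. The wrong teeth are the second from the left, a broad one leaning near at crop (203,222), and the fourth, a narrow one leaning far at crop (386,101).

```bash
python3 -m crank '[[[0.04,-0.04,0,0,0,0.02],[0.085,-0.085,0,0,0,0.05],[0.13,-0.13,0,0,0,0.08],[0.17,-0.175,0,0,0,0.11],[0.21,-0.22,0,0,0,0.14],[0.255,-0.265,0,0,0,0.17],[0.3,-0.31,0,0,0,0.2],[0.345,-0.355,0,0,0,0.224],[0.385,-0.4,0,0,0,0.224],[0.42,-0.435,0,0,0,0.224]]]' 1 20; python3 -c "
from h import *
delta((-72,90,195),(-72,90,92))"
```

```text
time: 1.8
tool_pos: [451.8, 0.8, 199.4]
tcp_rot: [180.0, -0.1, 8.5]
ft_force: [0.0, -0.9, -0.6]
finger_gap: 0.0
t 1.8 rack pos [-115.9   24.1  199.4] F [ 0.  -0.9 -0.6] gap 0.0
(-72, 90, 195) shift m [ 0.044  -0.0659  0.0045] turn [ 0.0002 -0.0012  0.0009]
(-72, 90, 92) shift m [ 0.0438 -0.0659  0.1075] turn [ 0.0002 -0.0012  0.0009]
```

```bash
python3 -m crank '[[[0.015,-0.03,0.005,0,0,0],[0.03,-0.055,0.01,0,0,0],[0.036,-0.066,0.03,0,0,0],[0.036,-0.066,0.06,0,0,0],[0.036,-0.066,0.09,0,0,0],[0.036,-0.066,0.105,0,0,0],[0.036,-0.066,0.105,0,0,0],[0.036,-0.066,0.105,0,0,0]]]'; python3 - <<'E'
from h import *
delta((-51,90,92),(-10,90,92),(0,90,92))
im,d=r.snapshot("scene"); cv2.imwrite("pics/s2.png",cv2.resize(im[110:290,150:400],None,fx=3,fy=3)); im,d=r.snapshot("top"); cv2.imwrite("pics/t2.png",cv2.resize(im[100:280,150:400],None,fx=3,fy=3))
E
```

```text
time: 2.8
tool_pos: [478.8, 71.4, 95.9]
tcp_rot: [180.0, -0.2, 8.5]
ft_force: [0.9, -0.3, 0.6]
finger_gap: -0.1
t 2.8 rack pos [-78.9  89.9  95.9] F [ 0.9 -0.3  0.6] gap -0.1
(-51, 90, 92) shift m [ 0.0279 -0.0001  0.004 ] turn [ 0.0004 -0.0032  0.0008]
(-10, 90, 92) shift m [ 0.0689 -0.      0.0041] turn [ 0.0004 -0.0032  0.0008]
(0, 90, 92) shift m [ 0.0789 -0.      0.0041] turn [ 0.0004 -0.0032  0.0008]
```

View pics/s2.png

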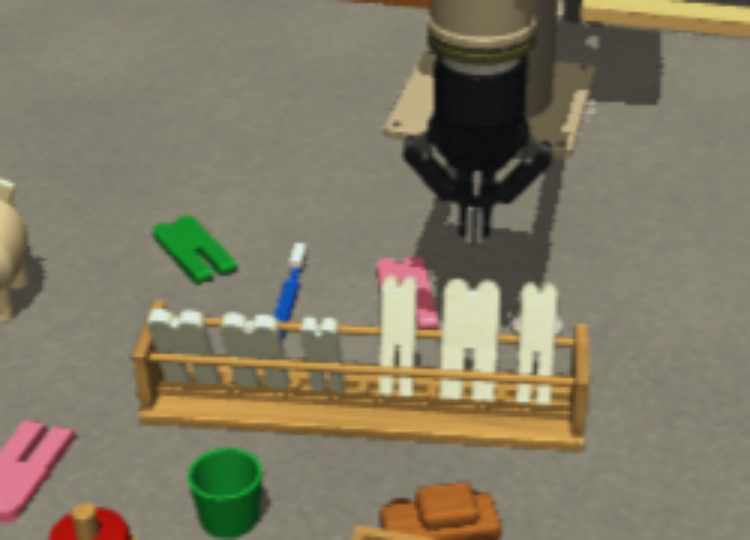

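View pics/t2.png

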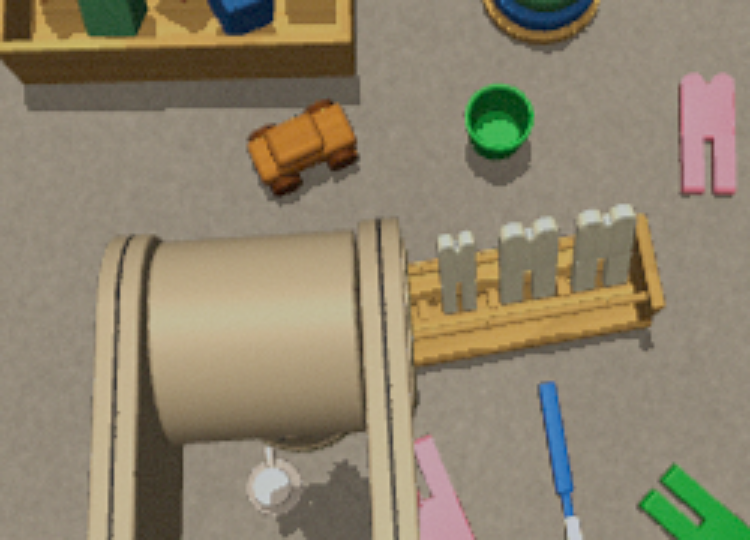

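Fingers are lined up behind the broad tooth. Now I push slowly.

```bash
python3 -m crank '[[[0.010,0,0.002,0,0,0],[0.018,0,0.004,0,0,0],[0.024,0,0.004,0,0,0],[0.029,0,0.004,0,0,0],[0.034,0,0.004,0,0,0],[0.039,0,0.004,0,0,0],[0.044,0,0.004,0,0,0],[0.049,0,0.004,0,0,0],[0.053,0,0.004,0,0,0],[0.057,0,0.004,0,0,0]]]'; python3 - <<'E'
from h import *
delta((-10,90,92),(-5,90,92))
im,d=r.snapshot("scene"); cv2.imwrite("pics/s3.png",cv2.resize(im[110:290,150:400],None,fx=3,fy=3))
E
```

```text
time: 4.15
tool_pos: [535.6, 79.8, 92.2]
tcp_rot: [180.0, -0.2, 8.5]
ft_force: [-0.0, -0.4, 0.5]
finger_gap: 0.0
t 4.15 rack pos [-21.5  89.9  92.2] F [-0.  -0.4  0.5] gap 0.0
(-10, 90, 92) shift m [ 0.0115 -0.0001  0.0002] turn [ 0.0004 -0.0036  0.0008]
(-5, 90, 92) shift m [ 0.0165 -0.      0.0003] turn [ 0.0004 -0.0036  0.0008]
```

View pics/s3.png

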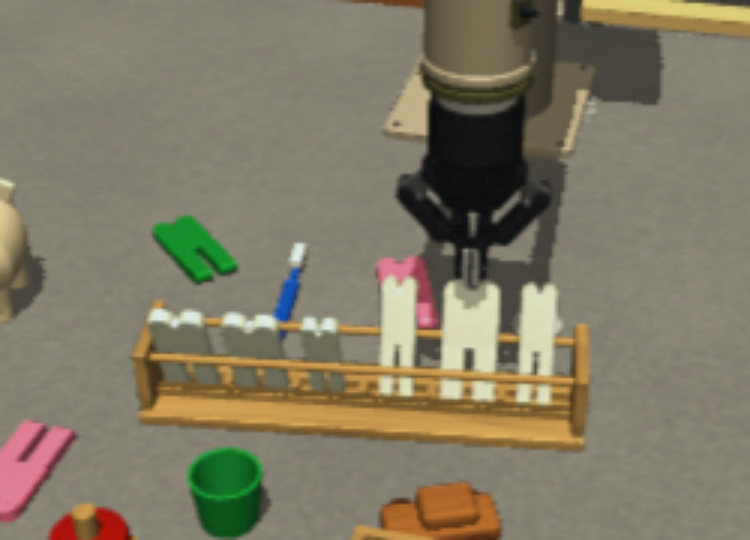

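```bash
cat >> h.py <<'E'
def teeth(c="scene"):
    im,d,W,K,T=cloud(c); hsv=cv2.cvtColor(im,cv2.COLOR_BGR2HSV)
    cs,sn=np.cos(YAW),np.sin(YAW); D=W[...,:2]-C
    X=cs*D[...,0]+sn*D[...,1]; Y=-sn*D[...,0]+cs*D[...,1]; Z=W[...,2]
    for y in (150,90,30,-30,-90,-150):
        m=(abs(Y-y)<26)&(abs(X)<60)&(hsv[...,1]<70)&(hsv[...,2]>85)&(Z>72)&(Z<125)
        if m.sum()>5:
            a=np.polyfit(Z[m],X[m],1) if np.ptp(Z[m])>10 else [0,0]
            print(y,"n",m.sum(),"top z",Z[m].max().round(),"x med",np.median(X[m]).round(1),"x@91",np.polyval(a,91).round(1),"slope",round(a[0],2))
E
python3 -c "
from h import *
teeth()"
```

```text
150 n 219 top z 118.0 x med -20.9 x@91 -20.2 slope -0.41
90 n 337 top z 118.0 x med -21.4 x@91 -20.4 slope -0.4
30 n 205 top z 117.0 x med -22.3 x@91 -20.6 slope -0.37
-30 n 152 top z 120.0 x med 33.5 x@91 32.2 slope 0.2
-90 n 237 top z 118.0 x med 33.2 x@91 32.0 slope 0.22
-150 n 233 top z 117.0 x med 33.6 x@91 31.8 slope 0.24
```

```bash
python3 - <<'E'
from h import *
im,d,W,K,T=cloud("scene"); cv2.imwrite("pics/s4.png",cv2.resize(im[170:250,265:345],None,fx=7,fy=7,interpolation=2))
im2,d2=r.snapshot("wrist"); cv2.imwrite("pics/w4.png",im2)
for v in range(190,215,2): print(v,[tuple(inrack(W[v,u]).round().astype(int)) if d[v,u]>0 else None for u in (302,305,307,309,312)])
s=r.sense(); print(proj(s['tool_pos'],K,T),s['joint_pos'])
E
```

```text
190 [(np.int64(-7), np.int64(78), np.int64(174)), (np.int64(-12), np.int64(86), np.int64(171)), (np.int64(-16), np.int64(90), np.int64(169)), (np.int64(-11), np.int64(95), np.int64(172)), (np.int64(-9), np.int64(103), np.int64(174))]
192 [(np.int64(-13), np.int64(78), np.int64(164)), (np.int64(-16), np.int64(85), np.int64(163)), (np.int64(-15), np.int64(90), np.int64(163)), (np.int64(-5), np.int64(96), np.int64(171)), (np.int64(-17), np.int64(103), np.int64(163))]
194 [(np.int64(-14), np.int64(78), np.int64(158)), (np.int64(-10), np.int64(86), np.int64(160)), (np.int64(-16), np.int64(91), np.int64(157)), (np.int64(-17), np.int64(95), np.int64(157)), (np.int64(-245), np.int64(97), np.int64(2))]
196 [(np.int64(-17), np.int64(78), np.int64(149)), (np.int64(-11), np.int64(86), np.int64(154)), (np.int64(-12), np.int64(91), np.int64(153)), (np.int64(-17), np.int64(96), np.int64(151)), (np.int64(-235), np.int64(97), np.int64(1))]
198 [(np.int64(-19), np.int64(78), np.int64(142)), (np.int64(-12), np.int64(86), np.int64(147)), (np.int64(-13), np.int64(91), np.int64(147)), (np.int64(-16), np.i
[... 1371 characters left out ...]
, np.int64(102)), (np.int64(-24), np.int64(97), np.int64(103)), (np.int64(-24), np.int64(104), np.int64(103))]
212 [(np.int64(-18), np.int64(79), np.int64(99)), (np.int64(-23), np.int64(87), np.int64(96)), (np.int64(-22), np.int64(92), np.int64(97)), (np.int64(-22), np.int64(97), np.int64(98)), (np.int64(-19), np.int64(104), np.int64(100))]
214 [(np.int64(-19), np.int64(79), np.int64(93)), (np.int64(-22), np.int64(87), np.int64(91)), (np.int64(-18), np.int64(92), np.int64(94)), (np.int64(-21), np.int64(97), np.int64(92)), (np.int64(-24), np.int64(105), np.int64(91))]
[306.24052915 213.69870841] [ 3.05277161e+00  2.61271645e+00  1.01815069e+02 -7.86672357e-03
  7.53681371e+01  8.45874982e+01]
```

View pics/s4.png

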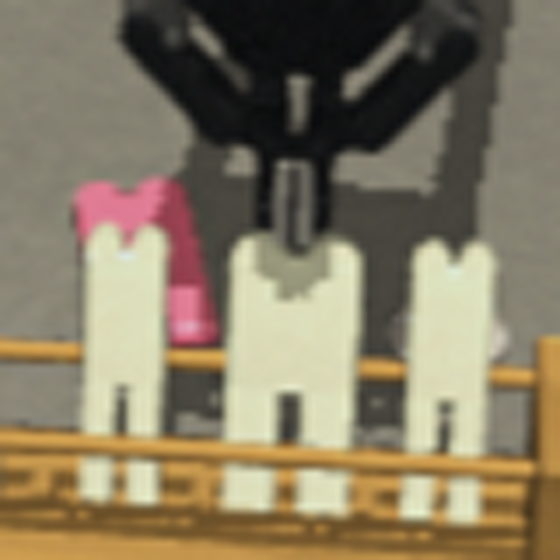

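View pics/w4.png

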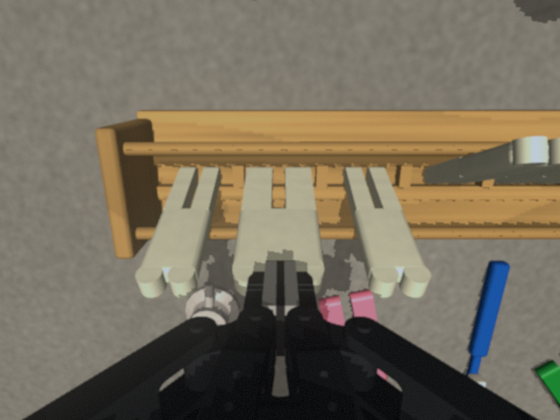

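The reported TCP z is 92, but in the picture the fingertips end around z 125, above the tooth. The front face at x≈-11 agrees with the report. I back off and measure the real tip height.

```bash
python3 -m crank '[[[-0.02,0,0,0,0,0],[-0.045,0,0,0,0,0],[-0.065,0,0,0,0,0],[-0.065,0,0,0,0,0],[-0.065,0,0,0,0,0]]]'; python3 - <<'E'
from h import *
delta()
im,d,W,K,T=cloud("scene"); 
D=W[...,:2]-C; cs,sn=np.cos(YAW),np.sin(YAW)
X=cs*D[...,0]+sn*D[...,1]; Y=-sn*D[...,0]+cs*D[...,1]; Z=W[...,2]
m=(abs(Y-90)<60)&(X>-130)&(X<-45)&(Z>40)&(Z<230)
for a in range(40,230,8):
    k=m&(Z>=a)&(Z<a+8)
    if k.sum()>2: print(a,k.sum(),"X",np.percentile(X[k],[5,50,95]).round(),"Y",Y[k].min().round(),Y[k].max().round())
E
```

```text
time: 4.97
tool_pos: [471.8, 70.2, 92.3]
tcp_rot: [180.0, -0.3, 8.5]
ft_force: [0.3, -0.4, 0.4]
finger_gap: 0.0
t 4.97 rack pos [-86.   89.8  92.3] F [ 0.3 -0.4  0.4] gap 0.0
120 3 X [-79. -79. -78.] Y 83.0 90.0
128 18 X [-81. -77. -75.] Y 77.0 101.0
136 27 X [-82. -77. -74.] Y 77.0 100.0
144 25 X [-82. -79. -74.] Y 77.0 102.0
152 29 X [-86. -78. -73.] Y 77.0 102.0
160 30 X [-83. -78. -75.] Y 69.0 105.0
168 62 X [-93. -77. -73.] Y 59.0 122.0
176 103 X [-96. -78. -71.] Y 51.0 127.0
184 67 X [-97. -75. -70.] Y 43.0 132.0
192 83 X [-94. -74. -69.] Y 40.0 141.0
200 93 X [-83. -76. -69.] Y 31.0 143.0
208 117 X [-85. -76. -69.] Y 31.0 150.0
216 144 X [-91. -77. -67.] Y 30.0 148.0
224 82 X [-88. -76. -66.] Y 42.0 137.0
```

Tips are about 33 mm above the reported TCP, so a commanded z of 65 gives tips at about 98 and linkage at about 140, clear of the 121 mm crowns. I lower and push again.

```bash
python3 -m crank '[[[0,0,0.012,0,0,0],[0.005,0,0.027,0,0,0],[0.015,0,0.027,0,0,0],[0.024,0,0.027,0,0,0],[0.030,0,0.027,0,0,0],[0.035,0,0.027,0,0,0],[0.040,0,0.027,0,0,0],[0.045,0,0.027,0,0,0],[0.050,0,0.027,0,0,0],[0.055,0,0.027,0,0,0]]]'; python3 - <<'E'
from h import *
delta((-10,90,65))
teeth()
E
```

```text
time: 6.28
tool_pos: [526.7, 78.4, 65.5]
tcp_rot: [180.0, -0.3, 8.5]
ft_force: [0.2, -0.2, -0.2]
finger_gap: -0.1
t 6.28 rack pos [-30.5  89.9  65.5] F [ 0.2 -0.2 -0.2] gap -0.1
(-10, 90, 65) shift m [ 0.0205 -0.0001  0.0006] turn [ 0.0005 -0.0045  0.0008]
150 n 216 top z 118.0 x med -21.8 x@91 -20.5 slope -0.39
90 n 365 top z 124.0 x med -6.5 x@91 -5.5 slope -0.25
30 n 212 top z 118.0 x med -21.8 x@91 -20.3 slope -0.39
-30 n 156 top z 119.0 x med 33.8 x@91 31.8 slope 0.21
-90 n 240 top z 118.0 x med 33.9 x@91 32.1 slope 0.22
-150 n 230 top z 118.0 x med 33.8 x@91 31.9 slope 0.22
```

The tooth is tipping, so I continue slowly.

```bash
python3 -m crank '[[[0.004,0,0,0,0,0],[0.008,0,0,0,0,0],[0.012,0,0,0,0,0],[0.016,0,0,0,0,0],[0.020,0,0,0,0,0],[0.022,0,0,0,0,0],[0.022,0,0,0,0,0]]]'; python3 - <<'E'
from h import *
delta((-70,90,65))
teeth()
E
```

```text
time: 7.2
tool_pos: [549.0, 81.7, 65.7]
tcp_rot: [180.0, -0.3, 8.5]
ft_force: [-0.6, 0.2, 0.3]
finger_gap: -0.2
t 7.2 rack pos [-7.9 89.8 65.7] F [-0.6  0.2  0.3] gap -0.2
(-70, 90, 65) shift m [-0.0621 -0.0002  0.0004] turn [ 0.0006 -0.005   0.0007]
150 n 218 top z 118.0 x med -22.1 x@91 -20.7 slope -0.4
90 n 335 top z 124.0 x med 13.8 x@91 13.4 slope -0.04
30 n 201 top z 118.0 x med -21.7 x@91 -20.4 slope -0.38
-30 n 155 top z 120.0 x med 33.7 x@91 31.9 slope 0.22
-90 n 234 top z 119.0 x med 33.8 x@91 31.9 slope 0.24
-150 n 227 top z 118.0 x med 33.6 x@91 31.9 slope 0.23
```

```bash
python3 -m crank '[[[0.003,0,0,0,0,0],[0.006,0,0,0,0,0],[0.009,0,0,0,0,0],[0.012,0,0,0,0,0],[0.012,0,0,0,0,0],[0.012,0,0,0,0,0]]]'; python3 - <<'E'
from h import *
delta((-70,90,65))
teeth()
E
```

```text
time: 8.0
tool_pos: [560.8, 83.5, 65.7]
tcp_rot: [180.0, -0.3, 8.5]
ft_force: [-0.6, -0.3, 0.6]
finger_gap: 0.2
t 8.0 rack pos [ 4.  89.8 65.7] F [-0.6 -0.3  0.6] gap 0.2
(-70, 90, 65) shift m [-0.074  -0.0002  0.0004] turn [ 0.0005 -0.0048  0.0008]
150 n 216 top z 118.0 x med -22.1 x@91 -20.7 slope -0.39
90 n 257 top z 124.0 x med 33.7 x@91 31.5 slope 0.09
30 n 207 top z 118.0 x med -21.5 x@91 -20.4 slope -0.39
-30 n 156 top z 119.0 x med 33.2 x@91 31.7 slope 0.22
-90 n 239 top z 118.0 x med 33.4 x@91 32.0 slope 0.23
-150 n 233 top z 118.0 x med 33.6 x@91 31.8 slope 0.23
```

Broad tooth is over on the far rail. Now I rise and go behind the narrow one.

```bash
python3 -m crank '[[[-0.015,0,-0.02,0,0,0],[-0.015,0,-0.055,0,0,0],[-0.01,0.01,-0.09,0,0,0],[0.01,0.04,-0.1,0,0,0],[0.035,0.075,-0.1,0,0,0],[0.06,0.105,-0.1,0,0,0],[0.075,0.12,-0.1,0,0,0],[0.076,0.12,-0.1,0,0,0],[0.076,0.12,-0.1,0,0,0]]]'; python3 - <<'E'
from h import *
delta((80,-30,65))
teeth()
im,d=r.snapshot("scene"); cv2.imwrite("pics/s5.png",cv2.resize(im[110:290,150:400],None,fx=3,fy=3))
E
```

```text
time: 9.18
tool_pos: [652.5, -23.5, 165.9]
tcp_rot: [180.0, -0.2, 8.5]
ft_force: [0.1, 0.3, -1.1]
finger_gap: 0.2
t 9.18 rack pos [ 79.  -29.4 165.9] F [ 0.1  0.3 -1.1] gap 0.2
(80, -30, 65) shift m [0.0005 0.0006 0.1009] turn [ 0.0001 -0.004   0.001 ]
150 n 214 top z 118.0 x med -22.5 x@91 -20.6 slope -0.41
90 n 238 top z 117.0 x med 33.7 x@91 32.3 slope 0.21
30 n 209 top z 118.0 x med -22.0 x@91 -20.4 slope -0.38
-30 n 153 top z 118.0 x med 33.5 x@91 31.8 slope 0.22
-90 n 238 top z 119.0 x med 33.2 x@91 31.9 slope 0.22
-150 n 232 top z 119.0 x med 33.3 x@91 31.6 slope 0.25
```

View pics/s5.png

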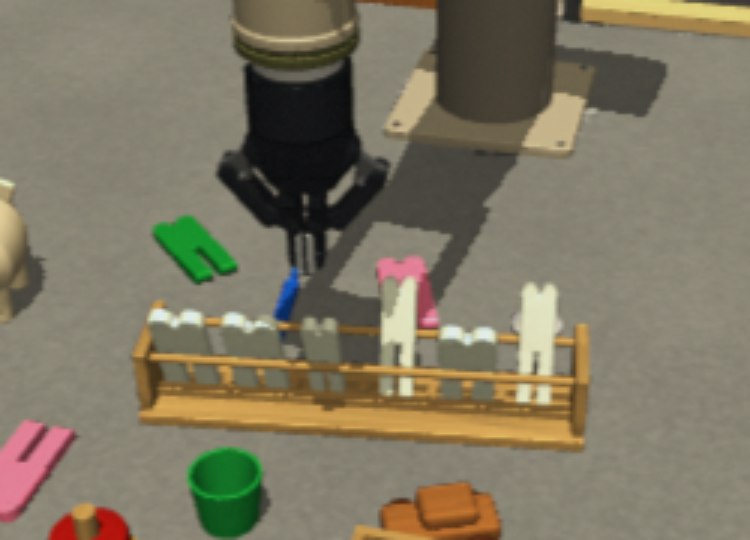

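The picture shows the broad tooth, second from the right at (467,360), on the far rail, with the gripper behind the narrow one at (322,350). I descend and start pulling.

```bash
python3 -m crank '[[[0,0,0.03,0,0,0],[0,0,0.065,0,0,0],[0,0,0.101,0,0,0],[0,0,0.101,0,0,0],[-0.007,0,0.101,0,0,0],[-0.015,0,0.101,0,0,0],[-0.021,0,0.101,0,0,0],[-0.026,0,0.101,0,0,0],[-0.031,0,0.101,0,0,0],[-0.036,0,0.101,0,0,0]]]'; python3 - <<'E'
from h import *
delta((10,-30,65))
teeth()
E
```

```text
time: 10.52
tool_pos: [617.0, -28.6, 65.0]
tcp_rot: [180.0, -0.3, 8.5]
ft_force: [-0.8, -0.4, -0.2]
finger_gap: 0.4
t 10.53 rack pos [ 43.2 -29.3  65. ] F [-0.8 -0.4 -0.2] gap 0.4
(10, -30, 65) shift m [-0.0332  0.0007 -0.0001] turn [ 0.0003 -0.0046  0.0015]
150 n 216 top z 118.0 x med -21.7 x@91 -20.8 slope -0.39
90 n 237 top z 117.0 x med 34.1 x@91 32.4 slope 0.23
30 n 204 top z 118.0 x med -22.3 x@91 -20.6 slope -0.38
-30 n 55 top z 123.0 x med 51.0 x@91 33.8 slope 0.79
-90 n 235 top z 119.0 x med 33.7 x@91 31.8 slope 0.23
-150 n 235 top z 118.0 x med 33.4 x@91 31.7 slope 0.23
```

```bash
python3 -m crank '[[[-0.005,0,0,0,0,0],[-0.010,0,0,0,0,0],[-0.015,0,0,0,0,0],[-0.020,0,0,0,0,0],[-0.025,0,0,0,0,0],[-0.029,0,0,0,0,0],[-0.033,0,0,0,0,0],[-0.037,0,0,0,0,0],[-0.037,0,0,0,0,0],[-0.037,0,0,0,0,0]]]'; python3 - <<'E'
from h import *
delta((10,-30,65))
teeth()
im,d=r.snapshot("scene"); cv2.imwrite("pics/s6.png",cv2.resize(im[110:290,150:400],None,fx=3,fy=3))
E
```

```text
time: 11.82
tool_pos: [580.0, -34.1, 64.8]
tcp_rot: [180.0, -0.2, 8.5]
ft_force: [-0.2, -0.3, 0.5]
finger_gap: 0.1
t 11.82 rack pos [  5.8 -29.3  64.8] F [-0.2 -0.3  0.5] gap 0.1
(10, -30, 65) shift m [ 0.0042  0.0007 -0.0002] turn [ 0.0002 -0.0041  0.0015]
150 n 221 top z 118.0 x med -22.1 x@91 -20.5 slope -0.39
90 n 238 top z 118.0 x med 34.3 x@91 32.2 slope 0.23
30 n 208 top z 118.0 x med -21.7 x@91 -20.6 slope -0.38
-30 n 73 top z 123.0 x med -13.0 x@91 -6.8 slope 0.67
-90 n 237 top z 120.0 x med 33.6 x@91 31.8 slope 0.22
-150 n 233 top z 118.0 x med 33.3 x@91 31.8 slope 0.22
```

View pics/s6.png

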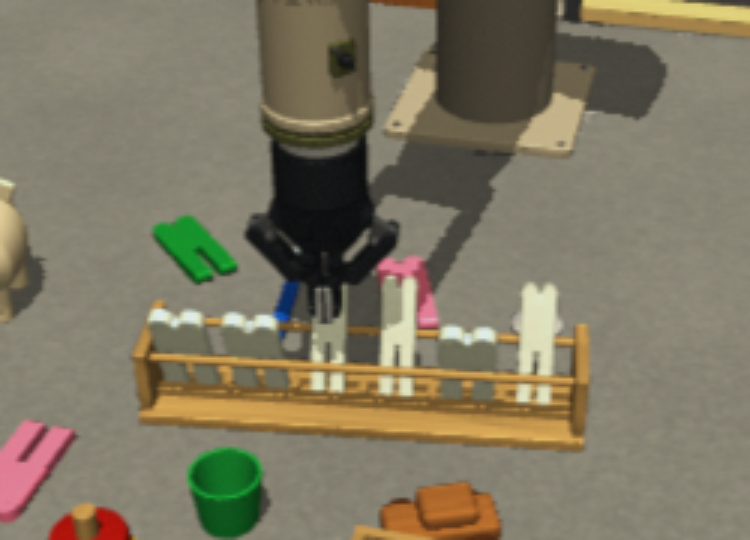

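```bash
python3 -m crank '[[[-0.003,0,0,0,0,0],[-0.006,0,0,0,0,0],[-0.008,0,0,0,0,0],[-0.008,0,0,0,0,0],[0.008,0,0,0,0,0],[0.012,0,-0.025,0,0,0],[0.012,0,-0.07,0,0,0],[0.012,0,-0.12,0,0,0],[-0.02,0,-0.15,0,0,0],[-0.06,0.0,-0.15,0,0,0]]]'; python3 - <<'E'
from h import *
delta((-180,-30,200))
teeth()
im,d=r.snapshot("scene"); cv2.imwrite("pics/s7.png",cv2.resize(im[110:290,150:400],None,fx=3,fy=3))
E
```

```text
time: 13.18
tool_pos: [521.7, -43.5, 218.4]
tcp_rot: [179.9, -0.6, 8.5]
ft_force: [0.4, -0.4, 0.6]
finger_gap: -0.1
t 13.18 rack pos [-53.3 -30.  218.4] F [ 0.4 -0.4  0.6] gap -0.1
(-180, -30, 200) shift m [-0.1269 -0.0003  0.0171] turn [ 0.0024 -0.0102  0.002 ]
150 n 217 top z 118.0 x med -21.7 x@91 -20.6 slope -0.39
90 n 235 top z 120.0 x med 34.0 x@91 32.3 slope 0.22
30 n 209 top z 117.0 x med -22.2 x@91 -20.5 slope -0.4
-30 n 204 top z 118.0 x med -22.0 x@91 -20.6 slope -0.45
-90 n 240 top z 119.0 x med 33.7 x@91 32.0 slope 0.23
-150 n 232 top z 118.0 x med 33.5 x@91 31.8 slope 0.24
```

View pics/s7.png

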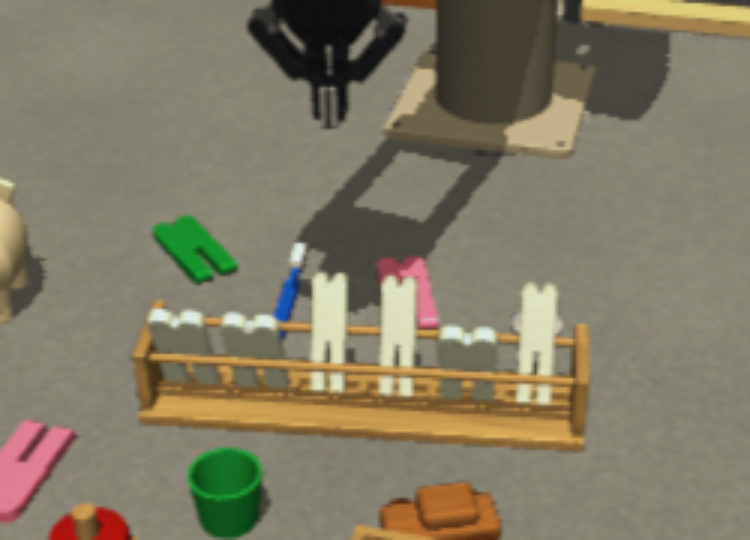

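The picture shows all three broad teeth at (180,345), (250,348) and (467,360) on the far rail. The narrow ones at (328,335), (398,335) and (538,340) are on the near rail. The arm is well clear, so I let things settle and hand in.

```bash
python3 -m crank '[[[0,0,0,0,0,0],[0,0,0,0,0,0],[0,0,0,0,0,0],[0,0,0,0,0,0]]]'; python3 -c "
from h import *
teeth(); print(r.hand_in())"
```

```text
time: 13.78
tool_pos: [518.0, -43.2, 214.7]
tcp_rot: [180.0, -0.2, 8.5]
ft_force: [-0.4, -1.2, -0.3]
finger_gap: 0.1
150 n 216 top z 118.0 x med -21.9 x@91 -20.5 slope -0.39
90 n 236 top z 118.0 x med 34.1 x@91 32.4 slope 0.23
30 n 213 top z 118.0 x med -21.8 x@91 -20.5 slope -0.4
-30 n 203 top z 118.0 x med -22.2 x@91 -20.5 slope -0.4
-90 n 235 top z 119.0 x med 33.8 x@91 32.2 slope 0.21
-150 n 232 top z 119.0 x med 33.7 x@91 31.9 slope 0.22
the job is handed in; nothing more can be done
None
```

I tipped the wrongly leaning broad molar (slot y = +90 mm) onto the far rail by pushing from the near side. I then tipped the wrongly leaning narrow molar (slot y = -30 mm) onto the near rail from behind. I used only the closed fingertips, and handed the job in at about 14 s.

- **Teeth:** in the last depth check, the visible (far) faces of the three broad crowns sat at rack x of about +32 mm and those of the three narrow ones at about -20.5 mm. That matches the crown middles expected for proper leaning (±27 mm). Tops were at about 118 mm, so the feet look seated, and the four correct teeth did not move measurably.
- **Toys and arm:** the toys in view showed no movement in the last picture. I did not measure them, and the handset was never in the crops I viewed. The wrist force stayed near zero at every reading, and the gripper ended well above everything.
- **Disagreement:** the shut fingertips were about 33 mm higher than the reported tool position. My first push therefore passed over the tooth without touching it. I measured the offset in the depth image and corrected the height before pushing again.

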